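# Start the bench dust extraction with two click keys

### The arm

A 7-joint arm with a two-finger parallel gripper is mounted at the origin on the work surface. World frame = base frame: x ahead of the robot, y to its left, z up, the work surface at z = 0. Lengths are in m, angles in rad, forces in N, time in s.
With the tool pointing down it reaches from about 0.4 to 0.9 m from the base axis. Payload 5.6 kg.
Tool frame: the origin (TCP) lies at the very end of the fingers, on their centre line; the grasp point (between the pads) lies 19 mm behind it; y points along the fingers, x is the direction in which the jaws open and shut, and the axes are right-handed (so a half turn about y gives the same grasp; the last joint's range is limited). The gripper opens to 92 mm and grips with 3 to 60 N. Pads are 20 mm wide; open, the fingers measure 128 mm over their backs; the gripper's body (75 mm by 189 mm) begins 69 mm behind the grasp point.
Start: joints at [1.128, 0.468, -0.012, 1.603, 0.006, 1.071, -0.056], TCP at [0.253, -0.599, 0.215] pointing down, gripper open.
Joint ranges: [-2.53, 2.53], [-0.31, 2.02], [-1.57, 1.55], [0.28, 2.44], [-1.29, 4.43], [0.15, 1.84], [-2.92, 2.92]. Speed limits (rad/s): [2.57, 2.57, 3.14, 3.14, 3.14, 3.14, 3.14].

### API

Orientations are given as [roll, pitch, yaw] about the fixed x, y, z axes, in that order (R = Rz(yaw) Ry(pitch) Rx(roll)).
In Python, from bench import telemetry, capture, camera_info, ctrl gives the robot as it stands. The module is installed in compiled form; this text tells all that it offers.
- The arm moves only by the shell command python3 -m creep 'ROWS' [FORCE]. ROWS is JSON, a list that holds one entry, the list of rows, each a list of 7 numbers: the opening, from 0 (shut) to 1 (fully open), then the shift along the world's x, y, z in m, then the turn, a rotation vector about the world's x, y, z in degrees. A call has 1 to 12 rows; each row is the pose to reach, as a shift and turn from the pose commanded when the call began; what a row does not reach only later rows make up. A row lasts 1/8 s, in which the tool goes at most 62.5 mm and 10.7 degrees, less where a joint would pass 70% of its speed; a pose out of reach is approached as far as the arm can. A call with a gripper value outside its range is refused whole. The fingers move at their own pace and stop on an object; FORCE is the grip in N (left out, the last holds). Time passes only in rows, so rows that repeat a pose let the fingers close. It gives the time, the measured TCP pose, the force and the opening at its end, in the units of the state.
- telemetry.get_state(): the state, without advancing time (a new reading comes with each control period).
- capture(name): name is "scene" or "top"; returns the picture (400x640x3 uint8, red, green, blue); there is no depth.
- camera_info(name): a dict with "fx", "fy", "cx", "cy" (pixels), "distortion" ([k1, k2, p1, p2, k3] as OpenCV has them; the pictures are not rectified), "R" (3x3) and "t" (3): a world point X has camera coordinates R X + t. Camera axes: x right, y down, z forward; pixel columns grow to the right and rows downward; lengths in m; the calibration is good to about 2 mm. A picture is of the moment at which its call begins. camera_info takes no time and is no camera call.
- ctrl.hand_in(): hands the job in, once; it reports no verdict.
The state is a dict: "t": time; "joint_pos": joint angles; "qvel": joint speeds; "effort": joint torques, N m; "ee_pos": TCP position; "eef_rot": TCP orientation; "force": force on the tool from outside, world axes, zero at the start; "moment": the same for the moment, N m; "opening": finger opening in m.
Only numpy, scipy, OpenCV 4.12 (cv2) and the standard library are available. Lean on these libraries where they do the work, as an engineer would, in place of code of your own. Each camera call takes 0.05 s, during which the arm holds its last target.

### The job

Before carving, get the dust extraction going from the control box on the bench: press the yellow dome key (opens the dust gate) just until it clicks and let it come back up, then do the same with the green dome key (starts the extractor). Stop each press at the click instead of driving the key down to its stop, and do not press the red key.

Things in the scene. Friction and masses are not known exactly. Their poses are not given: they have to be found in the camera images.
- yellow_top (a point): Centre of the top of the yellow dome key (dust gate): round rubber button 42 mm across, flat over the middle 34 mm, top 22 mm above the box lid and 77 mm above the bench when up, in a 54 mm aluminium collar 6 mm high that is never in the way. It springs up by itself. The point moves down with the key; z is up. Clicked from 3.5 mm down; too far from 8 mm.
- green_top (a point): The same point of the green dome key (extractor start), same make and size. Pressed straight down each key resists with a force that climbs to about 7.5 N at 3.1 mm, then gives way (the click): about 6 N at 3.7 mm, 2.5 N at 5.2 mm. Then it hardens again: 4 N at 6.2 mm, 7.5 N at 8 mm, 11 N at its stop at 10 mm. Clicked from 3.5 mm down; too far from 8 mm.
- red_top (a point): The same point of the red dome key (stop), same make and size. It is to be left alone (2 mm down counts as pressed).
- control_box: Dark steel box with a grey lid, 120 (x) x 310 (y) x 55 mm high, fixed to the bench; origin at the centre of its underside. The three keys stand in one row along its y axis, at -90, 0 and +90 mm, in any order. Loose bench tools lie round it, at least 30 mm clear and no higher than the keys.

How it is judged:
On the way, in this order (a step that is already met when the one before it is completed fails the run):
1. the yellow key is pressed past its click (3.5 mm) while the green one is up (distance of yellow_top from where it was at the start of the episode above 0.0035 m and distance of green_top from where it was at the start of the episode below 0.0015 m).
2. the yellow key is let up again (distance of yellow_top from where it was at the start of the episode below 0.0015 m).
3. the green key is pressed past its click (3.5 mm) while the yellow one is up (distance of green_top from where it was at the start of the episode above 0.0035 m and distance of yellow_top from where it was at the start of the episode below 0.0015 m).
At the end, for the whole second after the job is handed in: the yellow key and then the green key have been clicked, and all three keys are up again (within 1.5 mm) (distance of each of yellow_top, green_top, red_top from where it was at the start of the episode below 0.0015 m); the robot touches nothing.
It fails at once if the yellow key is pressed beyond 8 mm, far past its click (distance of yellow_top from where it was at the start of the episode above 0.008 m).
It fails at once if the green key is pressed beyond 8 mm, far past its click (distance of green_top from where it was at the start of the episode above 0.008 m).
It fails at once if the red key is pressed (2 mm or more) (distance of red_top from where it was at the start of the episode above 0.002 m).
It also fails if it takes over 58 s, if anything falls off the work surface, if the arm or the gripper's body presses on something with over 40 N, if the wrist force passes 120 N, or if a joint passes its speed limit or range.

## Working session

There is one attempt and no reset: what is moved stays moved. The work goes in short steps, Python scripts to look and compute and a shell command to move; the robot and the scene stay as the last step left them, time stands still between calls to the robot, and variables do not carry over. Pictures are saved under pics/ and viewed, and the job is handed in when it is done.

```bash
mkdir -p pics
python3 - <<'E'
from bench import telemetry,capture,camera_info
import cv2
s=telemetry.get_state();print(s)
for n in("scene","top"):
    cv2.imwrite(f"pics/{n}0.png",capture(n)[:,:,::-1]);print(camera_info(n))
E
```

```text
{'t': 0.0, 'joint_pos': array([ 1.12798264,  0.46835403, -0.01160871,  1.60359323,  0.00600818,
        1.07139329, -0.05629892]), 'qvel': array([-2.83173677e-04,  1.92990485e-05, -1.36126727e-03, -1.04653495e-04,
       -9.57532333e-04,  3.42771200e-04, -4.67373424e-04]), 'effort': array([ 2.54990482e-04, -5.20583260e+01, -1.22224947e-02, -2.43759602e+01,
       -5.66532032e-02,  1.72716746e-02,  2.11294587e-04]), 'ee_pos': array([ 0.2527272 , -0.59824217,  0.21366795]), 'eef_rot': array([-1.57092184,  0.00170888, -1.17103661]), 'force': array([ 0.33894597, -0.33850121,  0.04419881]), 'moment': array([-0.00824489, -0.03925025, -0.03377744]), 'opening': 0.09228348597441417}
{'fx': 420.54190706315717, 'fy': 420.54190706315717, 'cx': 312.2156108956943, 'cy': 195.4590498912885, 'distortion': array([-0.00443804,  0.        ,  0.        ,  0.        ,  0.        ]), 'R': array([[-0.48508044,  0.87432723, -0.01577545],
       [ 0.68915552,  0.37111711, -0.62236384],
       [-0.53829512, -0.31276826, -0.78256909]]), 't': array([ 0.23958378, -0.34119827,  1.0262332 ])}
{'fx': 413.4598741526164, 'fy': 413.4598741526164, 'cx': 311.19210506626274, 'cy': 192.48331839587917, 'distortion': array([-0.10680879,  0.        ,  0.        ,  0.        ,  0.        ]), 'R': array([[-0.00362532, -0.9999865 ,  0.00372357],
       [-0.99212615,  0.00313062, -0.12520344],
       [ 0.12519009, -0.00414815, -0.9921241 ]]), 't': array([0.04939716, 0.5781302 , 0.66425104])}
```

View pics/scene0.png

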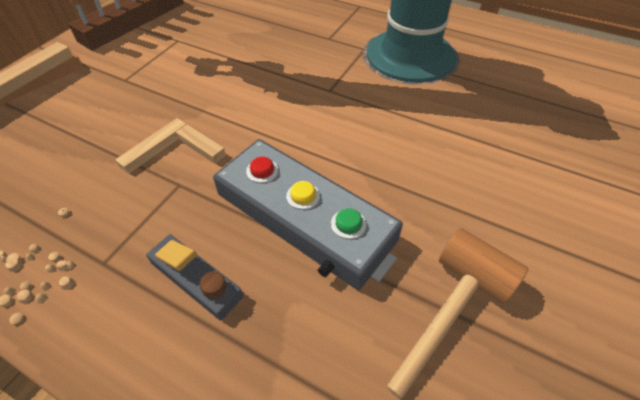

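View pics/top0.png

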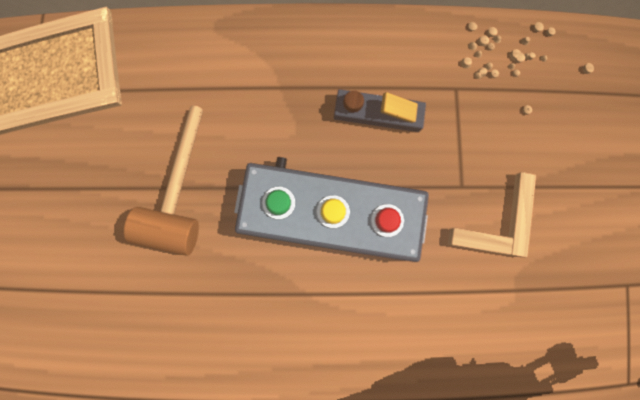

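```bash
cat > h.py <<'E'
import numpy as np, cv2
from bench import camera_info
def ray(n,p):
    c=camera_info(n);K=np.array([[c['fx'],0,c['cx']],[0,c['fy'],c['cy']],[0,0,1]])
    u=cv2.undistortPoints(np.array([[p]],float),K,c['distortion'])[0,0]
    R=np.array(c['R']);return -R.T@c['t'],R.T@np.array([u[0],u[1],1])
def onz(n,p,z):
    o,d=ray(n,p);return o+d*(z-o[2])/d[2]
def tri(p1,p2):
    A=np.zeros((3,3));b=np.zeros(3)
    for n,p in(("scene",p1),("top",p2)):
        o,d=ray(n,p);d=d/np.linalg.norm(d);M=np.eye(3)-np.outer(d,d);A+=M;b+=M@o
    return np.linalg.solve(A,b)
H={'yellow':[(22,32)],'green':[(50,80)],'red':[(0,6),(174,179)]}
def key(img,c,win):
    hsv=cv2.cvtColor(img,cv2.COLOR_BGR2HSV)
    m=sum(cv2.inRange(hsv,(a,140,60),(b,255,255)) for a,b in H[c])
    w=np.zeros_like(m);x0,x1,y0,y1=win;w[y0:y1,x0:x1]=255;m=m&w
    k=max(cv2.findContours(m,0,2)[0],key=cv2.contourArea)
    return k
E
python3 - <<'E'
from h import *
W={'scene':(235,375,145,245),'top':(255,415,180,245)}
for c in H:
    P={}
    for n in W:
        im=cv2.imread(f'pics/{n}0.png');k=key(im,c,W[n]);M=cv2.moments(k)
        p=(M['m10']/M['m00'],M['m01']/M['m00']);P[n]=p
        print(c,n,np.round(p,1),cv2.boundingRect(k),cv2.contourArea(k),onz(n,p,.071).round(4),onz(n,p,.077).round(4))
    print(' tri',tri(P['scene'],P['top']).round(4))
E
```

```text
yellow scene [302.6 192.3] (291, 181, 24, 23) 416.5 [0.5453 0.0123 0.071 ] [0.5494 0.0149 0.077 ]
yellow top [332.9 210.7] (322, 199, 23, 24) 414.0 [0.5444 0.0129 0.071 ] [0.5439 0.0132 0.077 ]
 tri [0.5446 0.0124 0.0703]
green scene [348.4 220.5] (337, 209, 24, 24) 427.0 [0.56   0.1008 0.071 ] [0.564  0.1023 0.077 ]
green top [284.4 197.2] (277, 192, 12, 18) 12.0 [0.5665 0.0907 0.071 ] [0.5658 0.0904 0.077 ]
 tri [0.5639 0.096  0.0734]
red scene [261.4 166.9] (250, 157, 23, 21) 352.0 [ 0.5305 -0.0765  0.071 ] [ 0.5348 -0.0729  0.077 ]
red top [388.1 219.7] (377, 208, 23, 24) 403.0 [ 0.5295 -0.0756  0.071 ] [ 0.5292 -0.0744  0.077 ]
 tri [ 0.5299 -0.0763  0.0704]
```

```bash
python3 -m creep '[[[0,0.026,0.056,0,0,0,0],[0,0.053,0.111,0,0,0,0],[0,0.079,0.167,0,0,0,0],[0,0.106,0.222,0,0,0,0],[0,0.132,0.278,0,0,0,0],[0,0.159,0.333,0,0,0,0],[0,0.185,0.389,0,0,0,0],[0,0.212,0.444,0,0,0,0],[0,0.238,0.5,0,0,0,0],[0,0.265,0.555,0,0,0,0],[0,0.291,0.611,0,0,0,0],[0,0.291,0.611,0,0,0,0]]]' 20
python3 - <<'E'
from bench import telemetry
s=telemetry.get_state();print(s)
E
```

```text
t: 1.6
ee_pos: [0.5447, 0.0181, 0.2143]
eef_rot: [-1.57, 0.003, -1.162]
force: [-0.2, 0.0, 0.1]
opening: 0.0003
{'t': 1.6, 'joint_pos': array([ 0.20890193,  0.3224658 , -0.36613531,  1.84295992,  0.13201349,
        0.99979416, -1.37368929]), 'qvel': array([ 0.06173957, -0.02248279,  0.07285972,  0.04150141,  0.02137153,
        0.0140997 ,  0.03567531]), 'effort': array([ -1.61952239, -40.44092774,  -4.14421096, -24.09486115,
        -0.16460753,  -0.231024  ,  -0.31127541]), 'ee_pos': array([0.54472506, 0.01809332, 0.21430073]), 'eef_rot': array([-1.56968282,  0.00251889, -1.16219822]), 'force': array([-0.16359691,  0.00094568,  0.13540821]), 'moment': array([-0.01491692,  0.03571476, -0.02583618]), 'opening': 0.000262277218094921}
```

```bash
python3 -m creep '[[[0,0,0,-0.03,0,0,0],[0,0,0,-0.06,0,0,0],[0,0,0,-0.09,0,0,0],[0,0,0,-0.11,0,0,0],[0,0,0,-0.11,0,0,0],[0,0,0,-0.11,0,0,0],[0,0,0,-0.11,0,0,0]]]'
python3 - <<'E'
from bench import telemetry,capture
import cv2,numpy as np
for n in("scene","top"):
    cv2.imwrite(f"pics/{n}1.png",capture(n)[:,:,::-1])
a=cv2.imread('pics/scene1.png')[100:300,180:430];cv2.imwrite('pics/s1z.png',cv2.resize(a,None,fx=3,fy=3))
s=telemetry.get_state();print(s['ee_pos'],s['force'],s['qvel'])
E
```

```text
t: 2.48
ee_pos: [0.5446, 0.012, 0.1056]
eef_rot: [-1.569, -0.001, -1.171]
force: [-0.3, 0.3, -0.5]
opening: 0.0005
[0.54445877 0.01209481 0.10544507] [-0.11223663 -0.35798029  0.12711066] [-0.00454511  0.00445546  0.00024851  0.0029607   0.00105819 -0.00158563
 -0.00219079]
```

View pics/s1z.png

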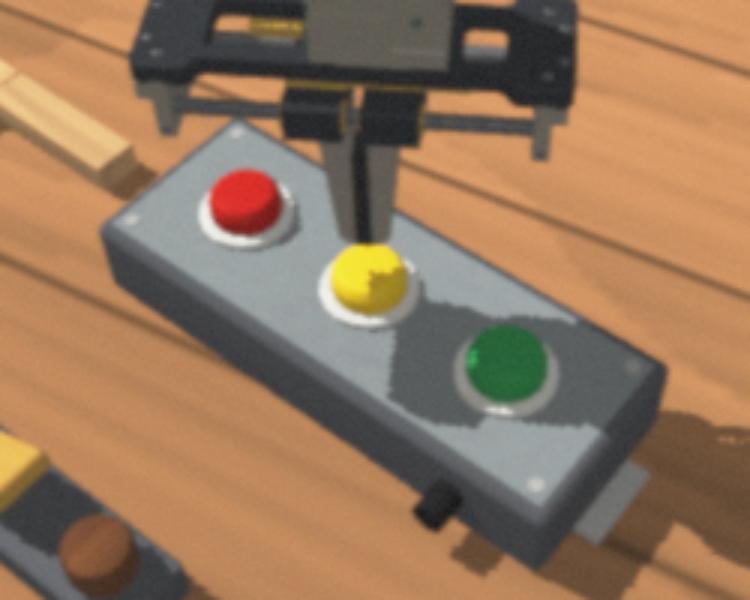

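View pics/top1.png

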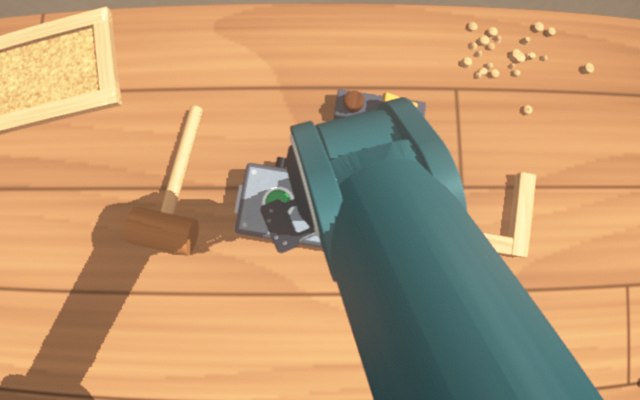

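The closed fingertips, at about (302,180) in the scene view, sit above the yellow key at (303,193). I'll descend and feel for contact.

```bash
python3 -m creep '[[[0,0,0,-0.012,0,0,0],[0,0,0,-0.024,0,0,0],[0,0,0,-0.024,0,0,0],[0,0,0,-0.024,0,0,0],[0,0,0,-0.024,0,0,0]]]'; for i in 1 2 3;do :;done
python3 -m creep '[[[0,0,0,-0.001,0,0,0],[0,0,0,-0.002,0,0,0],[0,0,0,-0.002,0,0,0],[0,0,0,-0.002,0,0,0]]]'
```

```text
t: 3.2
ee_pos: [0.5442, 0.0123, 0.0808]
eef_rot: [-1.57, -0.0, -1.171]
force: [-0.1, -0.8, 0.1]
opening: 0.0005
t: 3.7
ee_pos: [0.544, 0.0122, 0.0786]
eef_rot: [-1.571, -0.0, -1.171]
force: [-0.1, 0.8, -0.1]
opening: 0.0002
```

```bash
python3 -m creep '[[[0,0,0,-0.001,0,0,0],[0,0,0,-0.002,0,0,0],[0,0,0,-0.002,0,0,0],[0,0,0,-0.002,0,0,0]]]'
```

```text
t: 4.2
ee_pos: [0.5441, 0.0123, 0.0768]
eef_rot: [-1.571, -0.0, -1.171]
force: [-0.5, 0.5, 2.9]
opening: 0.0002
```

```bash
python3 -m creep '[[[0,0,0,-0.0005,0,0,0],[0,0,0,-0.001,0,0,0],[0,0,0,-0.001,0,0,0],[0,0,0,-0.001,0,0,0]]]'
```

```text
t: 4.7
ee_pos: [0.5441, 0.0122, 0.0757]
eef_rot: [-1.571, -0.0, -1.171]
force: [-1.0, -0.7, 4.4]
opening: 0.0003
```

```bash
python3 -m creep '[[[0,0,0,-0.0005,0,0,0],[0,0,0,-0.001,0,0,0],[0,0,0,-0.001,0,0,0],[0,0,0,-0.001,0,0,0]]]'
```

```text
t: 5.2
ee_pos: [0.5441, 0.0122, 0.0748]
eef_rot: [-1.571, -0.0, -1.171]
force: [-0.3, 0.5, 6.4]
opening: 0.0002
```

```bash
python3 -m creep '[[[0,0,0,-0.0005,0,0,0],[0,0,0,-0.001,0,0,0],[0,0,0,-0.001,0,0,0],[0,0,0,-0.001,0,0,0]]]'; python3 -c "
from bench import telemetry;s=telemetry.get_state();print(s['ee_pos'],s['force'])"
```

```text
t: 5.7
ee_pos: [0.5441, 0.0123, 0.0739]
eef_rot: [-1.571, -0.0, -1.171]
force: [-2.0, -0.7, 6.6]
opening: 0.0002
[0.54410028 0.01227203 0.07389916] [-1.96667571 -0.71304728  6.64880095]
```

```bash
python3 -m creep '[[[0,0,0,-0.0005,0,0,0],[0,0,0,-0.001,0,0,0],[0,0,0,-0.001,0,0,0],[0,0,0,-0.001,0,0,0]]]'; python3 -c "
from bench import telemetry;s=telemetry.get_state();print(s['ee_pos'],s['force'])"
```

```text
t: 6.2
ee_pos: [0.544, 0.0123, 0.0725]
eef_rot: [-1.571, -0.0, -1.171]
force: [-1.1, 0.1, 3.4]
opening: 0.0001
[0.54404765 0.01225119 0.07250002] [-1.09861371  0.09237969  3.3727562 ]
```

Force fell from about 7 N to 3.4 N at roughly 5 mm, so the yellow key has clicked. Next I raise the tool and go above the green key.

```bash
python3 -m creep '[[[0,0,0,0.004,0,0,0],[0,0,0,0.012,0,0,0],[0,0,0,0.033,0,0,0],[0,0,0,0.033,0,0,0],[0,0.005,0.03,0.033,0,0,0],[0,0.010,0.06,0.033,0,0,0],[0,0.015,0.089,0.033,0,0,0],[0,0.015,0.089,0.033,0,0,0],[0,0.015,0.089,0.033,0,0,0],[0,0.015,0.089,0.033,0,0,0],[0,0.015,0.089,0.033,0,0,0]]]'
python3 - <<'E'
from bench import telemetry,capture
from h import *
im=capture("scene")[:,:,::-1].copy();cv2.imwrite("pics/scene2.png",im)
cv2.imwrite('pics/s2z.png',cv2.resize(im[100:300,180:430],None,fx=3,fy=3))
k=key(im,'yellow',(235,375,145,245));M=cv2.moments(k);print(M['m10']/M['m00'],M['m01']/M['m00'],cv2.boundingRect(k))
s=telemetry.get_state();print(s['ee_pos'],s['force'])
E
```

```text
t: 7.58
ee_pos: [0.5589, 0.1, 0.1055]
eef_rot: [-1.571, -0.0, -1.173]
force: [-0.5, -1.0, 0.1]
opening: 0.0003
302.65822275834336 192.36630478488138 (291, 181, 24, 23)
[0.55897998 0.10032902 0.10559291] [ 0.0369625  -0.64422519 -0.49425706]
```

View pics/s2z.png

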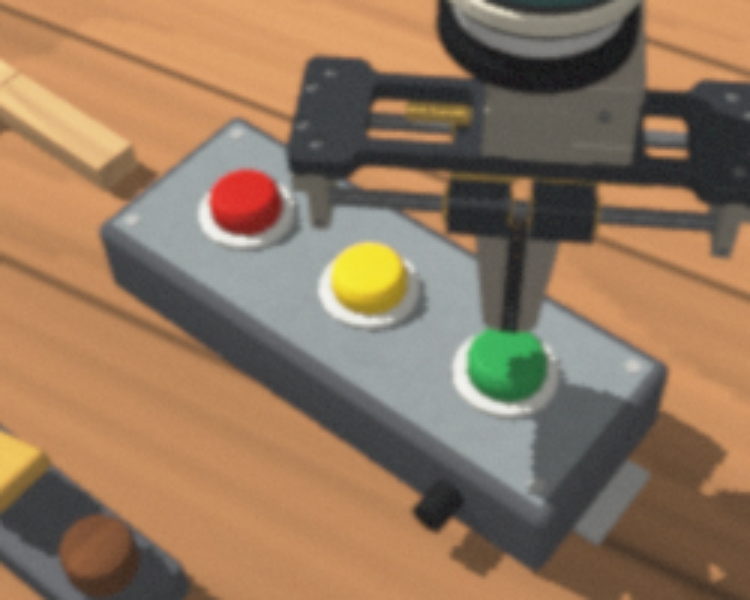

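The yellow key is back up, with its centroid unchanged at (302.7,192.4). The fingertips, at about (350,210), are over the green key at (349,221). I'll repeat the same press.

```bash
python3 -m creep '[[[0,0,0,-0.012,0,0,0],[0,0,0,-0.024,0,0,0],[0,0,0,-0.026,0,0,0],[0,0,0,-0.026,0,0,0],[0,0,0,-0.026,0,0,0]]]'
python3 -m creep '[[[0,0,0,-0.001,0,0,0],[0,0,0,-0.002,0,0,0],[0,0,0,-0.002,0,0,0],[0,0,0,-0.002,0,0,0]]]'
```

```text
t: 8.25
ee_pos: [0.5592, 0.1014, 0.0798]
eef_rot: [-1.57, -0.0, -1.171]
force: [-0.3, -0.3, 0.6]
opening: 0.0006
t: 8.75
ee_pos: [0.559, 0.1012, 0.0776]
eef_rot: [-1.571, -0.0, -1.171]
force: [-0.1, 0.6, -0.4]
opening: 0.0007
```

```bash
python3 -m creep '[[[0,0,0,-0.0005,0,0,0],[0,0,0,-0.001,0,0,0],[0,0,0,-0.001,0,0,0],[0,0,0,-0.001,0,0,0]]]'
```

```text
t: 9.25
ee_pos: [0.559, 0.1012, 0.0768]
eef_rot: [-1.571, -0.0, -1.171]
force: [-1.1, -1.6, 3.5]
opening: 0.0006
```

```bash
python3 -m creep '[[[0,0,0,-0.0005,0,0,0],[0,0,0,-0.001,0,0,0],[0,0,0,-0.001,0,0,0],[0,0,0,-0.001,0,0,0]]]'
```

```text
t: 9.75
ee_pos: [0.5591, 0.1013, 0.0757]
eef_rot: [-1.571, -0.0, -1.171]
force: [0.2, -0.4, 5.0]
opening: 0.0006
```

```bash
python3 -m creep '[[[0,0,0,-0.0005,0,0,0],[0,0,0,-0.001,0,0,0],[0,0,0,-0.001,0,0,0],[0,0,0,-0.001,0,0,0]]]'
```

```text
t: 10.25
ee_pos: [0.5591, 0.1013, 0.0749]
eef_rot: [-1.571, -0.0, -1.171]
force: [-1.6, -0.1, 5.8]
opening: 0.0004
```

```bash
python3 -m creep '[[[0,0,0,-0.0005,0,0,0],[0,0,0,-0.001,0,0,0],[0,0,0,-0.001,0,0,0],[0,0,0,-0.001,0,0,0]]]'
```

```text
t: 10.75
ee_pos: [0.5591, 0.1013, 0.0739]
eef_rot: [-1.571, -0.0, -1.171]
force: [-0.9, -0.2, 7.3]
opening: 0.0
```

```bash
python3 -m creep '[[[0,0,0,-0.0005,0,0,0],[0,0,0,-0.001,0,0,0],[0,0,0,-0.001,0,0,0],[0,0,0,-0.001,0,0,0]]]'
```

```text
t: 11.25
ee_pos: [0.559, 0.1012, 0.0725]
eef_rot: [-1.571, 0.0, -1.171]
force: [0.0, 0.6, 3.3]
opening: 0.0007
```

The green key has clicked too: force fell from 7.3 N to 3.3 N at the same depth. Now I retract well clear and check.

```bash
python3 -m creep '[[[0,0,0,0.004,0,0,0],[0,0,0,0.012,0,0,0],[0,0,0,0.04,0,0,0],[0,0,0,0.08,0,0,0],[0,0,0,0.12,0,0,0],[0,0,0,0.12,0,0,0],[0,0,0,0.12,0,0,0],[0,0,0,0.12,0,0,0],[0,0,0,0.12,0,0,0]]]'
python3 - <<'E'
from bench import telemetry,capture
from h import *
im=capture("scene")[:,:,::-1].copy();cv2.imwrite("pics/scene3.png",im)
W=(235,375,145,245)
for c in H:
  for f in("scene0","scene3"):
    k=key(cv2.imread(f"pics/{f}.png"),c,W);M=cv2.moments(k);print(c,f,round(M['m10']/M['m00'],2),round(M['m01']/M['m00'],2),cv2.boundingRect(k))
s=telemetry.get_state();print(s['ee_pos'],s['force'],abs(s['qvel']).max())
E
```

```text
t: 12.38
ee_pos: [0.5583, 0.1011, 0.1915]
eef_rot: [-1.573, 0.001, -1.171]
force: [0.4, 0.2, -0.4]
opening: 0.0001
yellow scene0 302.64 192.32 (291, 181, 24, 23)
yellow scene3 302.65 192.36 (291, 181, 24, 23)
green scene0 348.43 220.49 (337, 209, 24, 24)
green scene3 348.4 220.52 (337, 209, 24, 24)
red scene0 261.36 166.88 (250, 157, 23, 21)
red scene3 261.32 166.9 (250, 157, 23, 21)
[0.55848202 0.10115622 0.1916546 ] [-0.49613833  0.91588113 -0.45573952] 0.004046343975109478
```

View pics/scene3.png

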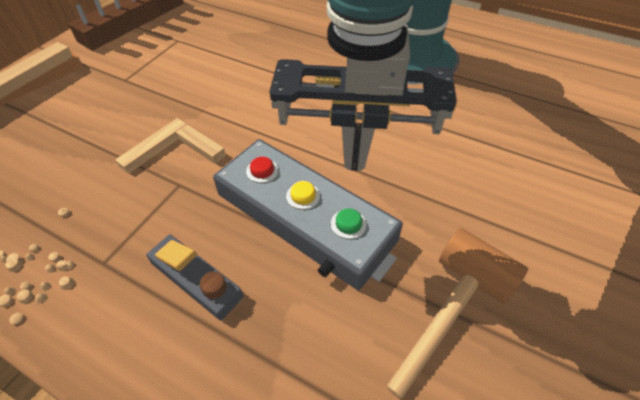

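All three keys are up, at (262,168), (303,192) and (349,221) as at the start, and the gripper is clear of everything.

```bash
python3 -c "
from bench import ctrl;print(ctrl.hand_in())"
```

```text
the job is handed in; nothing more can be done
None
```

I pressed the yellow key and then the green key with the closed fingertips, stopping each just past its click, and handed the job in at about 12.4 s. No verdict was reported.

- **Clicks:** on both keys the force climbed to about 7 N, then dropped to about 3.4 N at roughly 5 mm down, short of the 8 mm limit. The depth is judged from where contact began, because the tool height read about 1 mm off.
- **Final state:** all three keys are back up, matching their starting positions in the scene camera within 0.05 px. The red key was never touched, and the gripper hangs clear about 11 cm above the keys with only sensor noise on the force reading.
- **One check that failed:** the colour mask missed the green key in the top view. I placed it from the row spacing of the other two keys, which agreed with the scene view to a few millimetres.

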